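Snap a bicycle trailer's tow bar onto its frame stub

TASK

Lift the blue tow bar out of its wooden blocks and slide it, hole upwards, onto the square stub of the bicycle trailer frame until the brass spring button pops up through the hole in the bar, then let go so that the bar stays locked on the stub. Do it by feel, without forcing: do not ram the bar on or shove on after the click, and leave the pot, the ring and the spanner where they are.

Things in the scene. Friction and masses are not known exactly. Their poses are not given: they have to be found in the camera images.
- bar_center (a point): Centre of the loose tow bar: blue square tube 28 x 28 mm, 240 mm long, 0.2 to 0.37 kg. y runs along the tube to its open mouth, z up, x across. It lies level, 49 mm above the bench here; grip it here, across x, from above. A flat steel hitch tongue 25 mm wide, 7 mm thick reaches out of the other end to 174 mm from this point.
- bar_mouth (a point): Centre of the tow bar's open end, 120 mm along +y from bar_center, same axes. The black nylon end piece is 39 mm square, 29 mm long; its funnel narrows from 35 mm square at the end to the 23 mm square bore in 10 mm, so it still finds a stub some 4 mm off centre.
- bar_hole (a point): Hole for the button in the tow bar's top wall (2.5 mm thick): centre of the hole on the outer face, 44 mm back from the mouth, 14 mm above the tube's axis. The hole is 12 mm across.
- socket (a point): Centre of the flat front face of the steel socket of the trailer frame (fixed, in a jig), 105 mm above the bench. z is up, y points into the socket: the bar is slid on along +y. The stub, a level 21 mm square aluminium bar, sticks out along -y. Its end is 80 to 150 mm out: set by eye, different each time, not measured. The bar has 1 mm of play round it.
- stub_line (a point): Point in the air on the stub's axis, 170 mm out of the socket face, 20 to 90 mm beyond the stub's end; same axes as socket. The brass spring button, 9 mm across, round-topped, 7 mm proud, is on top of the stub, 25 mm back from its end. The bar's funnel presses it down as the bar is pushed on (3 to 9 N); it then rubs under the tube wall (1 to 5 N).
- cross_tube (a point): Middle of the frame's round cross tube (32 mm thick), 86 mm behind the socket face, same axes. When the hole comes over the button the push drops, the button pops 3.5 mm proud of the bar and locks it both ways, 1.5 mm of play; pushing on, the force soon rises: over 15 N is forcing. No other stop: at the click 69 mm of stub is in the bar, the mouth 11 to 81 mm short of the socket.
- blocks (a point): Middle of the fixed wooden tube blocks' base, on the bench under the tow bar. The two blocks stand 62 mm to either side along its y axis; each is 62 mm wide (x) and 24 mm long, with its seat 35 mm and side lips 43 mm above the bench.
- flux_pot_mid (a point): Middle of a closed green pot with a white lid, 58 mm across, 52 mm high; leave it alone.
- bb_shell_mid (a point): Middle of an upright steel ring (a bottom bracket shell), 40 mm across, 68 mm high; leave it alone.
- spanner_grip (a point): Handle of a steel spanner lying on the bench; leave it alone.

How it is judged:
At the end, for the whole second after the job is handed in: The tow bar sits on the stub, hole upwards, along the stub within 0.1 rad; the spring button stands up through its hole (within 1 mm of fully out, hole centred on it within 4 mm, hole face 10 to 18 mm above the stub's axis); the bar is let go and at rest (horizontal distance between bar_hole and button_c0 below 0.004 m and z of button_c0 in the frame of socket above 0.00825 m and z of bar_hole in the frame of socket between 0.01 and 0.018 m and angle between the y axis of bar_center and the y axis of socket, either way round below 0.1 rad and linear speed of tow_bar below 0.01 m/s); the robot touches nothing.
It fails at once if the held tow bar is shoved on against the button: more than 20 N between bar and button while it is gripped (contact force between tow_bar and button above 20 N and contact force between the fingers and tow_bar above 10 N).
It fails at once if the held tow bar is rammed or jammed: contact forces of more than 45 N in all between it and the trailer frame with its stub while it is gripped (contact force between tow_bar and trailer_frame above 45 N and contact force between the fingers and tow_bar above 10 N).
It fails at once if the pot is pushed more than 20 mm (distance of flux_pot_mid from where it was at the start of the episode above 0.02 m).
It fails at once if the ring is pushed or knocked over (more than 20 mm) (distance of bb_shell_mid from where it was at the start of the episode above 0.02 m).
It fails at once if the spanner is pushed more than 20 mm (distance of spanner_grip from where it was at the start of the episode above 0.02 m).
It also fails if it takes over 72 s, if anything falls off the work surface, if the arm or the gripper's body presses on something with over 40 N, if the wrist force passes 120 N, or if a joint passes its speed limit or range.

ROBOT

A 7-joint arm with a two-finger parallel gripper is mounted at the origin on the work surface. World frame = base frame: x ahead of the robot, y to its left, z up, the work surface at z = 0. Lengths are in m, angles in rad, forces in N, time in s.
With the tool pointing down it reaches from about 0.425 to 0.875 m from the base axis. Payload 4.7 kg.
Tool frame: the origin (TCP) lies midway between the tips of the shut fingers; the grasp point (between the pads) lies 19 mm behind it (ctrl.grasp_offset is the y of the grasp point in the tool frame, in m); y points along the fingers, x is the direction in which the jaws open and shut, and the axes are right-handed (so a half turn about y gives the same grasp; the last joint's range is limited). The gripper opens to 85 mm and grips with 20 to 120 N. Pads are 22 mm wide; open, the fingers measure 114 mm over their backs; the gripper's body (76 mm by 85 mm) begins 54 mm behind the grasp point. The pads swing forward as they close: fully open they stand 13 mm farther back than shut.
Start: joints at [1.254, 0.321, -0.07, 1.45, 0.023, 1.371, -0.057], TCP at [0.211, -0.615, 0.231] pointing down, gripper open.
Joint ranges: [-2.86, 2.86], [-0.3, 2.09], [-1.38, 1.24], [0.06, 2.45], [-1.56, 4.7], [0.09, 2.05], [-2.69, 2.69]. Speed limits (rad/s): [2.57, 2.57, 3.14, 3.14, 3.14, 3.14, 3.14].

INTERFACE

Orientations are given as a 3x3 rotation matrix whose columns are the frame's x, y, z axes.
In Python, from plant import ctrl, capture, get_calibration, models gives the robot as it stands.
- The arm moves only by the tool servo_tool, never from a script. Its arguments are lists of equal length, an entry for each row: "offset": the shift along the world's x, y, z in cm, a list of three; "angular": the turn, a rotation vector about the world's x, y, z in rad, a list of three; "claw": the opening, from 0 (shut) to 1 (fully open). In form: {"offset": [[tx, ty, tz], ...], "angular": [[ax, ay, az], ...], "claw": [claw, ...]}. A call has 1 to 8 rows; each row is the pose to reach, as a shift and turn from the pose measured when the call began; what a row does not reach only later rows make up. A row lasts 1/12 s, in which the tool goes at most 41.7 mm and 7.16 degrees, less where a joint would pass 70% of its speed; a pose out of reach is approached as far as the arm can. A call with a gripper value outside its range is refused whole. The fingers move at their own pace and stop on an object; "grip_force" is the grip in N (left out, the last holds). Time passes only in rows, so rows that repeat a pose let the fingers close. It gives the time, the measured TCP pose, the force and the opening at its end, in the units of the state.
- ctrl.get_obs(): the state, without advancing time (a new reading comes with each control period).
- capture(name): name is "scene" or "side" or "wrist"; returns (picture, depth): 400x640x3 uint8, red, green, blue; 400x640 float32, m along the optical axis (not along the pixel's ray), 0 where there is no reading.
- get_calibration(name): a dict with "K" (3x3 intrinsics, pixels), "R" (3x3) and "t" (3): a world point X has camera coordinates R X + t. Camera axes: x right, y down, z forward; pixel columns grow to the right and rows downward; lengths in m; the calibration is good to about 2 mm. A picture is of the moment at which its call begins: read the wrist's pose just before it. get_calibration takes no time and is no camera call; for the wrist camera it gives the pose at the moment of the call.
- ctrl.close_job(): hands the job in, once; it reports no verdict.
Trained networks look in the newest picture that a camera, given by its name, has taken for a name from the list of things; names that differ only in an ending like _2 or _b are one class to them, and where a whole thing is asked for, a point or a joint stands for the part that bears it (a point fixed in the world has none). Each returns a list of dicts, best first, with "score" (0 to 1); they miss things now and then, are a little off and sometimes report something else, mostly with a low value. They report only what shows in the picture. A call takes as long as a camera call.
- models.search_frame(label, camera): "rect" ([left, top, right, bottom] in pixels, round what is visible of it).
The state is a dict: "clock": time; "joint_positions": joint angles; "joint_vel": joint speeds; "tau": joint torques, N m; "eef_pos": TCP position; "eef_rot": TCP orientation; "force": force on the tool from outside, world axes, zero at the start; "wrist_torque": the same for the moment, N m; "opening": opening from 0.0 (shut) to 1.0 (fully open).
Only numpy, scipy, OpenCV 4.12 (cv2) and the standard library are available. Lean on these libraries where they do the work, as an engineer would, in place of code of your own. Each camera call takes 0.05 s, during which the arm holds its last target.

## Working session

There is one attempt and no reset: what is moved stays moved. The work goes in short steps, Python scripts to look and compute and a tool call to move; the robot and the scene stay as the last step left them, time stands still between calls to the robot, and variables do not carry over. Pictures are saved under pics/ and viewed, and the job is handed in when it is done.

Besides the shell and the picture viewer there is one more tool, called after "Call:" by a JSON object that holds its "name" and its "arguments". servo_tool: Moves the arm, as the interface text tells. Its arguments: {"type":"object","properties":{"offset":{"type":"array","items":{"type":"array","items":{"type":"number"}}},"angular":{"type":"array","items":{"type":"array","items":{"type":"number"}}},"claw":{"type":"array","items":{"type":"number"}},"grip_force":{"type":"number"}},"required":["offset","angular","claw"]}

```bash
mkdir -p pics && ls && cat > h.py <<'E'
import numpy as np, cv2
from plant import ctrl, capture, get_calibration, models
def snap(cam,fn):
    c=get_calibration(cam); p,d=capture(cam)
    cv2.imwrite(fn,p[:,:,::-1]); np.savez('last_%s.npz'%cam,p=p,d=d,**{k:np.array(c[k]) for k in('K','R','t')})
    return p,d,c
def load(cam):
    z=np.load('last_%s.npz'%cam); return z['p'],z['d'],z
def unproj(c,u,v,z):
    K,R,t=[np.array(c[k]) for k in('K','R','t')]
    x=np.stack([(np.asarray(u)-K[0,2])/K[0,0]*z,(np.asarray(v)-K[1,2])/K[1,1]*z,np.asarray(z)],-1)
    return (x-t)@R
def proj(c,X):
    K,R,t=[np.array(c[k]) for k in('K','R','t')]
    x=np.asarray(X)@R.T+t; return (x@K.T)[...,:2]/x[...,2:]
def cloud(c,d):
    v,u=np.mgrid[:d.shape[0],:d.shape[1]]; return unproj(c,u,v,d)
E
python3 - <<'E'
from h import *
np.set_printoptions(precision=4,suppress=True)
for n in('scene','side','wrist'):
    p,d,c=snap(n,'pics/%s0.png'%n); print(n,c)
    for l in ('bar_center','bar_mouth','socket','cross_tube','blocks','flux_pot_mid','bb_shell_mid','spanner_grip'):
        try: print(l,[(r['rect'],round(r['score'],2)) for r in models.search_frame(l,n)[:2]])
        except Exception as e: print(l,e)
print(ctrl.get_obs())
E
```

```text
pics
scene {'K': array([[406.41  ,   0.    , 324.0733],
       [  0.    , 406.41  , 203.058 ],
       [  0.    ,   0.    ,   1.    ]]), 'R': array([[ 0.3828,  0.9237,  0.0154],
       [ 0.7848, -0.3163, -0.533 ],
       [-0.4875,  0.2161, -0.846 ]]), 't': array([-0.3003, -0.3708,  1.4379])}
bar_center [([170.3, 198.1, 280.1, 230.1], 0.72), ([355.5, 132.0, 515.4, 247.8], 0.22)]
bar_mouth [([171.1, 197.5, 278.6, 231.9], 0.64), ([256.7, 145.5, 280.5, 190.9], 0.42)]
socket [([351.5, 131.5, 515.2, 247.6], 0.75)]
cross_tube [([356.8, 133.2, 516.2, 248.3], 0.91)]
blocks [([202.2, 216.1, 269.7, 242.0], 0.87)]
flux_pot_mid [([301.1, 258.6, 323.0, 290.1], 0.82), ([169.4, 196.5, 279.4, 235.3], 0.58)]
bb_shell_mid [([213.0, 293.5, 237.2, 316.4], 0.79)]
spanner_grip [([257.7, 144.4, 280.2, 194.7], 0.78)]
side {'K': array([[502.301 ,   0.    , 328.0036],
       [  0.    , 502.301 , 199.0842],
       [  0.    ,   0.    ,   1.    ]]), 'R': array([[ 0.9987, -0.0497,  0.005 ],
       [-0.0233, -0.5516, -0.8338],
       [ 0.0443,  0.8327, -0.552 ]]), 't': array([-0.5412,  0.1357,  1.0567])}
bar_center 
[... 699 characters left out ...]
 0.3786])}
bar_center []
bar_mouth []
socket []
cross_tube []
blocks []
flux_pot_mid []
bb_shell_mid []
spanner_grip []
{'clock': 1.35, 'joint_positions': array([ 1.2541,  0.321 , -0.0701,  1.4505,  0.0226,  1.3708, -0.0569]), 'joint_vel': array([ 0.0008,  0.0006, -0.0013, -0.0002,  0.0012, -0.0004,  0.0002]), 'tau': array([ -0.0003, -49.3387,  -0.3817, -31.4567,   0.0133,   0.0012,
        -0.    ]), 'eef_pos': array([ 0.2111, -0.6148,  0.2314]), 'eef_rot': array([[ 0.3248,  0.    ,  0.9458],
       [-0.9458, -0.0001,  0.3248],
       [ 0.0001, -1.    , -0.    ]]), 'force': array([-0.2129, -0.6156, -1.7006]), 'wrist_torque': array([-0.0308,  0.0353,  0.0124]), 'opening': 1.0055639409531236}
```

View pics/scene0.png

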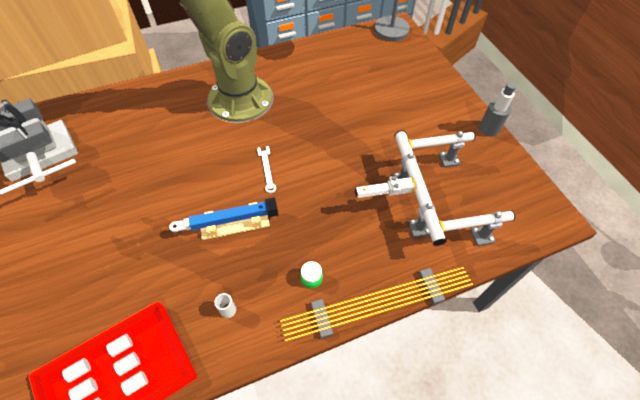

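View pics/side0.png

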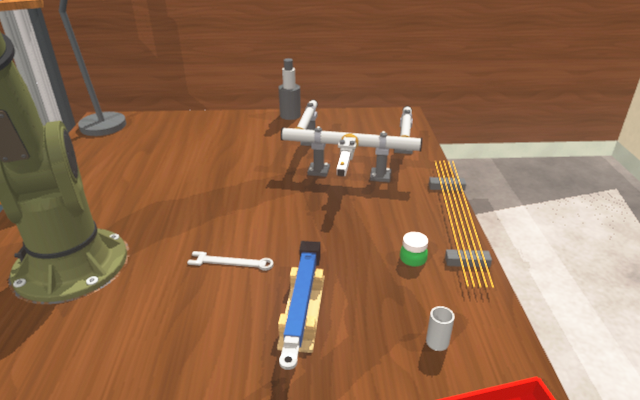

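```bash
python3 - <<'E'
from h import *
np.set_printoptions(precision=4,suppress=True)
for n in('scene','side'):
    p,d,c=load(n); W=cloud(c,d); ok=d>0
    hsv=cv2.cvtColor(p,cv2.COLOR_RGB2HSV)
    roi=np.zeros(d.shape,bool)
    if n=='scene': roi[190:245,165:285]=1
    else: roi[235:375,270:330]=1
    blue=roi&ok&(hsv[...,0]>100)&(hsv[...,0]<125)&(hsv[...,1]>150)
    P=W[blue]; print(n,'blue',len(P),P.min(0),P.max(0))
    T=P[P[:,2]>np.percentile(P[:,2],90)-0.005]
    q=T[:,:2]; m=q.mean(0); u,s,vt=np.linalg.svd(q-m); print('top',len(T),np.median(T[:,2]),m,'dir',vt[0],'yaw',np.degrees(np.arctan2(*vt[0][::-1])), 'ext',np.percentile((q-m)@vt[0],[0,1,99,100]),np.percentile((q-m)@vt[1],[1,99]))
    rt=cv2.minAreaRect(q.astype(np.float32)); print(rt)
    blk=roi&ok&(p.max(2)<45)&(W[...,2]>0.05)
    Q=W[blk]; 
    if len(Q): print('black',len(Q),Q.mean(0),Q.min(0),Q.max(0))
    # stub roi
    roi=np.zeros(d.shape,bool)
    if n=='scene': roi[170:205,345:420]=1
    else: roi[130:178,325:365]=1
    S=roi&ok&(W[...,2]>0.08)
    Z=W[S]; print('stub',len(Z),Z.min(0),Z.max(0))
    st=Z[(Z[:,2]>0.106)&(Z[:,2]<0.121)]
    rows=st[np.argsort(st[:,0])]
    np.save('st_%s.npy'%n,st)
    m=st[:,:2].mean(0);u,s,vt=np.linalg.svd(st[:,:2]-m);print(m,vt,np.percentile((st[:,:2]-m)@vt[0],[0,2,98,100]))
    x0,y0,x1,y1=(340,150,440,220) if n=='scene' else (310,110,390,190)
    cv2.imwrite('pics/%s_z.png'%n,cv2.resize(p[y0:y1,x0:x1,::-1],None,fx=7.5,fy=7.5,interpolation=cv2.INTER_CUBIC))
E
```

```text
scene blue 932 [ 0.4543 -0.2663  0.0362] [ 0.5159 -0.058   0.0678]
top 646 0.062358284850867765 [ 0.4864 -0.1655] dir [-0.1511 -0.9885] yaw -98.68847439478178 ext [-0.1077 -0.1047  0.0991  0.1014] [-0.0142  0.0151]
((0.4865136444568634, -0.16228017210960388), (0.20898529887199402, 0.03188320994377136), 81.72010040283203)
black 38 [ 0.5219 -0.0481  0.0604] [ 0.5175 -0.0594  0.0501] [ 0.5251 -0.0363  0.0702]
stub 956 [0.5479 0.1738 0.0807] [0.6729 0.3698 0.1373]
[0.6029 0.2741] [[-0.1811 -0.9835]
 [-0.9835  0.1811]] [-0.0902 -0.0796  0.0963  0.1018]
side blue 1167 [ 0.4578 -0.2737  0.0361] [ 0.5105 -0.0479  0.0671]
top 1160 0.06326555061644817 [ 0.483  -0.1789] dir [-0.1447 -0.9895] yaw -98.31928172805996 ext [-0.1176 -0.114   0.0902  0.0946] [-0.0126  0.0127]
((0.4848031997680664, -0.16753143072128296), (0.21222323179244995, 0.027123572304844856), 81.75444793701172)
stub 878 [0.5506 0.1679 0.0809] [0.6513 0.362  0.1367]
[0.5956 0.2799] [[-0.068  -0.9977]
 [-0.9977  0.068 ]] [-0.0789 -0.0729  0.1087  0.1128]
```

View pics/scene_z.png

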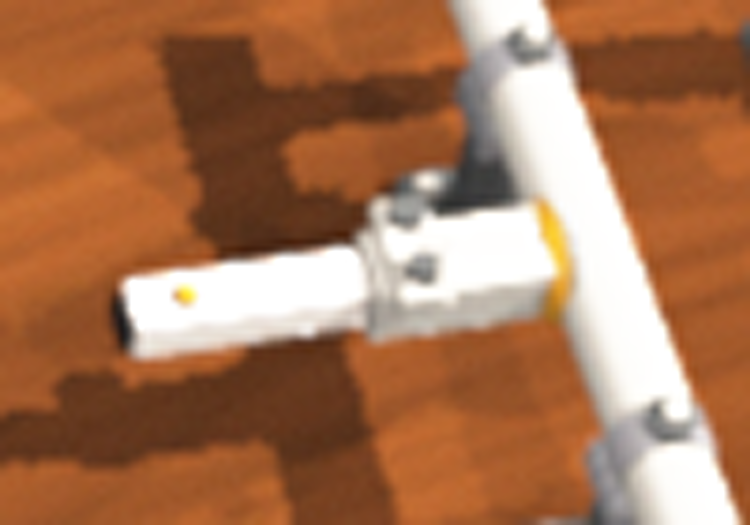

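View pics/side_z.png

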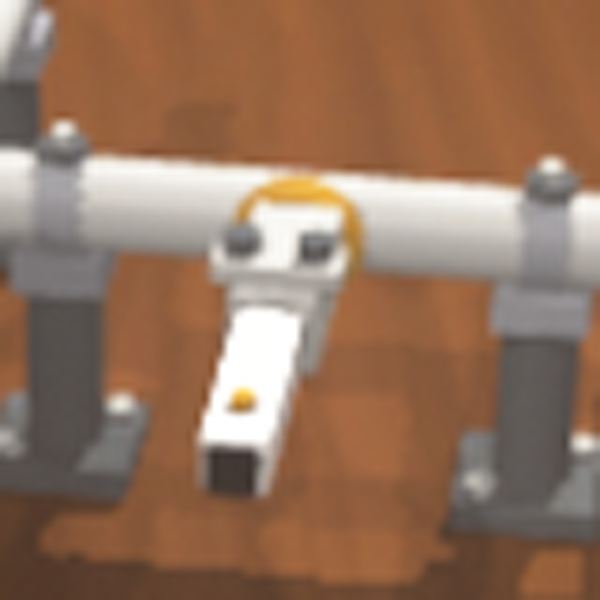

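```bash
cat >> h.py <<'E'
def rayz(c,uv,z):
    uv=np.atleast_2d(np.asarray(uv,float)); a=unproj(c,uv[:,0],uv[:,1],np.ones(len(uv))*1.0)
    R,t=np.array(c['R']),np.array(c['t']); o=-R.T@t
    k=(z-o[2])/(a[:,2]-o[2]); return o+(a-o)*k[:,None]
E
python3 - <<'E'
from h import *
np.set_printoptions(precision=4,suppress=True)
s=7.5
for n,o,pts in (('scene',(340,150),dict(endL=(122,283),endR=(135,357),btn=(185,292),sockL=(357,250),sockR=(368,330))),
              ('side',(310,110),dict(endL=(203,438),endR=(267,445),btn=(242,396),sockL=(234,308),sockR=(303,312)))):
    p,d,c=load(n)
    for k,(u,v) in pts.items():
        uv=((u+.5)/s-.5+o[0],(v+.5)/s-.5+o[1]); print(n,k,uv,rayz(c,uv,0.1155 if k!='btn' else 0.119))
    W=cloud(c,d); Z=W[(d>0)&(W[...,2]>0.095)&(W[...,2]<0.14)&(W[...,1]>0.1)&(W[...,0]>0.4)&(W[...,0]<0.8)]
    # cross tube: top points
    print(len(Z))
    T=Z[(Z[:,2]>0.115)]
    best=None
    rng=np.random.default_rng(0)
    for i in range(500):
        a,b=T[rng.choice(len(T),2,False),:2]
        dd=b-a; L=np.linalg.norm(dd)
        if L<.15: continue
        dd/=L; nrm=np.array([-dd[1],dd[0]]); inl=abs((T[:,:2]-a)@nrm)<0.012
        if best is None or inl.sum()>best.sum(): best=inl
    q=T[best]; m=q.mean(0);_,_,vt=np.linalg.svd(q[:,:2]-m[:2]);print('cross',len(q),m,vt[0],'yaw',np.degrees(np.arctan2(*vt[0][::-1])),np.percentile((q[:,:2]-m[:2])@vt[0],[0,100]))
E
```

```text
scene endL (355.8333333333333, 187.3) [[0.5693 0.1805 0.1155]]
scene endR (357.56666666666666, 197.16666666666666) [[0.6    0.1713 0.1155]]
scene btn (364.23333333333335, 188.5) [[0.5834 0.1986 0.119 ]]
scene sockL (387.1666666666667, 182.9) [[0.5881 0.2662 0.1155]]
scene sockR (388.6333333333333, 193.56666666666666) [[0.6208 0.2538 0.1155]]
3687
cross 928 [0.6328 0.3434 0.1201] [ 0.9777 -0.2101] yaw -12.12694738797729 [-0.2     0.1686]
side endL (336.6333333333333, 167.96666666666667) [[0.5702 0.1784 0.1155]]
side endR (345.1666666666667, 168.9) [[0.5897 0.1733 0.1155]]
side btn (341.8333333333333, 162.36666666666667) [[0.5837 0.1981 0.119 ]]
side sockL (340.76666666666665, 150.63333333333333) [[0.5859 0.2632 0.1155]]
side sockR (349.9666666666667, 151.16666666666666) [[0.6083 0.2595 0.1155]]
3664
cross 693 [0.6251 0.3356 0.1198] [ 0.9785 -0.2065] yaw -11.914996617802485 [-0.1941  0.1743]
```

Call:
{"name": "servo_tool", "arguments": {"offset": [[4,6.5,0],[8,13,0],[12,20,-1],[15,25,-2],[18,30,-3],[21,35,-3],[24,40,-3],[27.7,46.5,-3]], "angular": [[0,0,0.12],[0,0,0.24],[0,0,0.36],[0,0,0.48],[0,0,0.6],[0,0,0.72],[0,0,0.84],[0,0,0.96]], "claw": [1,1,1,1,1,1,1,1]}}

```text
clock: 2.02
eef_pos: [0.3826, -0.3278, 0.2108]
eef_rot: [[0.963, 0.0, 0.271], [-0.271, -0.001, 0.963], [0.0, -1.0, -0.001]]
force: [1.4, 0.2, -0.2]
opening: 1.002
```

Call:
{"name": "servo_tool", "arguments": {"offset": [[2,3.5,0],[4,7,-0.2],[6,10.5,-0.5],[8,14,-0.8],[9.5,16.5,-1],[10.5,17.8,-1],[10.5,17.8,-1],[10.5,17.8,-1]], "angular": [[0,0,0.03],[0,0,0.06],[0,0,0.09],[0,0,0.126],[0,0,0.126],[0,0,0.126],[0,0,0.126],[0,0,0.126]], "claw": [1,1,1,1,1,1,1,1]}}

```text
clock: 2.68
eef_pos: [0.4879, -0.1493, 0.2009]
eef_rot: [[0.989, 0.0, 0.145], [-0.145, -0.001, 0.989], [0.0, -1.0, -0.001]]
force: [0.2, -0.2, -0.1]
opening: 0.998
```

```bash
python3 - <<'E'
from h import *
np.set_printoptions(precision=4,suppress=True)
p,d,c=snap('wrist','pics/wrist1.png'); o=ctrl.get_obs(); print(o['eef_pos'],o['eef_rot'],o['clock'],o['force'])
print(-c['R'].T@c['t'])
W=cloud(c,d); hsv=cv2.cvtColor(p,cv2.COLOR_RGB2HSV)
blue=(d>0)&(hsv[...,0]>100)&(hsv[...,0]<125)&(hsv[...,1]>150)
P=W[blue];print(len(P)); T=P[P[:,2]>0.058]
print(np.median(T[:,2]),T.min(0),T.max(0))
q=T[:,:2];m=q.mean(0);_,_,vt=np.linalg.svd(q-m);print(m,vt[0],np.percentile((q-m)@vt[0],[0,.5,99.5,100]),np.percentile((q-m)@vt[1],[1,99]));print(cv2.minAreaRect(q.astype(np.float32)))
E
```

```text
[ 0.4873 -0.1506  0.2008] [[ 0.989  -0.0002  0.148 ]
 [-0.148  -0.0013  0.989 ]
 [-0.     -1.     -0.0013]] 2.7333 [-0.4219 -0.7319 -0.7024]
[ 0.4981 -0.0835  0.3439]
6738
0.06334798928691956 [ 0.4561 -0.2718  0.06  ] [ 0.5134 -0.0606  0.0655]
[ 0.4856 -0.1585] [-0.1492 -0.9888] [-0.0971 -0.0965  0.1117  0.1133] [-0.0129  0.013 ]
((0.4844840168952942, -0.16653943061828613), (0.210321307182312, 0.02766117826104164), 81.64392852783203)
```

View pics/wrist1.png

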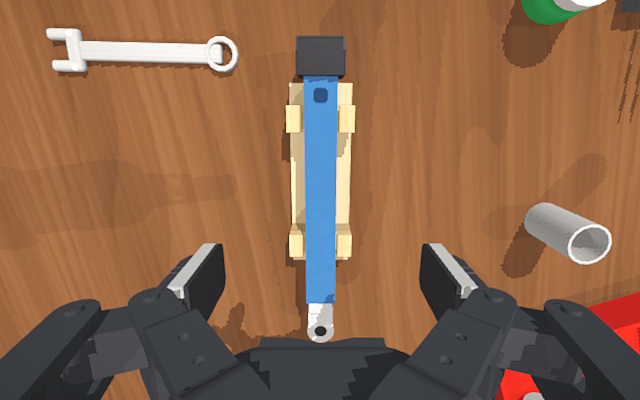

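```bash
python3 - <<'E'
from h import *
np.set_printoptions(precision=4,suppress=True)
p,d,c=load('wrist');W=cloud(c,d)
for u,v in((345,160),(345,190),(345,220),(298,190),(300,110),(347,245),(321,330),(350,85),(326,60)): print(u,v,W[v,u])
E
```

```text
345 160 [ 0.5136 -0.1438  0.0077]
345 190 [ 0.5094 -0.1752  0.0099]
345 220 [ 0.5051 -0.2092  0.0084]
298 190 [ 0.4599 -0.1683  0.0081]
300 110 [ 0.478  -0.0868  0.0437]
347 245 [ 0.5029 -0.223   0.0428]
321 330 [ 0.4638 -0.3094  0.0537]
350 85 [ 0.5278 -0.071   0.0085]
326 60 [ 0.5061 -0.052   0.0687]
```

Call:
{"name": "servo_tool", "arguments": {"offset": [[0,-0.1,-3],[0,-0.1,-6],[0,-0.1,-9],[0,-0.1,-11],[0,-0.1,-13],[0,-0.1,-13],[0,-0.1,-13]], "angular": [[0,0,0],[0,0,0],[0,0,0],[0,0,0],[0,0,0],[0,0,0],[0,0,0]], "claw": [1,1,1,1,1,1,1], "grip_force": 50}}

```text
clock: 3.32
eef_pos: [0.4859, -0.153, 0.0702]
eef_rot: [[0.989, -0.003, 0.151], [-0.151, -0.001, 0.989], [-0.002, -1.0, -0.001]]
force: [0.3, 0.4, 0.1]
opening: 0.997
```

Call:
{"name": "servo_tool", "arguments": {"offset": [[0.1,0.1,-2],[0.1,0.1,-3.5],[0.1,0.1,-4.2],[0.1,0.1,-4.2],[0.1,0.1,-4.2]], "angular": [[0,0,0],[0,0,0],[0,0,0],[0,0,0],[0,0,0]], "claw": [1,1,1,1,1]}}

```text
clock: 3.73
eef_pos: [0.4875, -0.1526, 0.0293]
eef_rot: [[0.989, -0.001, 0.151], [-0.151, -0.001, 0.989], [-0.001, -1.0, -0.002]]
force: [1.3, -0.8, -0.2]
opening: 0.995
```

Call:
{"name": "servo_tool", "arguments": {"offset": [[0,0,0],[0,0,0],[0,0,0],[0,0,0],[0,0,0],[0,0,0],[0,0,0],[0,0,0]], "angular": [[0,0,0],[0,0,0],[0,0,0],[0,0,0],[0,0,0],[0,0,0],[0,0,0],[0,0,0]], "claw": [0,0,0,0,0,0,0,0], "grip_force": 50}}

```text
clock: 4.4
eef_pos: [0.4877, -0.1527, 0.0298]
eef_rot: [[0.989, -0.001, 0.151], [-0.151, -0.002, 0.989], [-0.001, -1.0, -0.002]]
force: [-2.3, -0.1, 5.9]
opening: 0.322
```

Call:
{"name": "servo_tool", "arguments": {"offset": [[0,0,0],[0,0,0],[0,0,0.3],[0,0,0.8],[0,0,1.5],[0,0,2.5],[0,0,3.5],[0,0,3.5]], "angular": [[0,0,0],[0,0,0],[0,0,0],[0,0,0],[0,0,0],[0,0,0],[0,0,0],[0,0,0]], "claw": [0,0,0,0,0,0,0,0]}}

```text
clock: 5.07
eef_pos: [0.4896, -0.1532, 0.0675]
eef_rot: [[0.988, 0.003, 0.151], [-0.151, -0.004, 0.988], [0.004, -1.0, -0.003]]
force: [0.1, 0.5, -2.7]
opening: 0.321
```

```bash
python3 - <<'E'
from h import *
np.set_printoptions(precision=4,suppress=True)
p,d,c=snap('wrist','pics/wrist2.png'); o=ctrl.get_obs(); print(o['eef_pos'],o['clock'],o['force'],o['wrist_torque'],o['opening'])
snap('side','pics/side2.png')
W=cloud(c,d); hsv=cv2.cvtColor(p,cv2.COLOR_RGB2HSV)
blue=(d>0)&(hsv[...,0]>100)&(hsv[...,0]<125)&(hsv[...,1]>150)
P=W[blue]
A=np.c_[P[:,:2],np.ones(len(P))]; r=np.median(P[:,2]); k=abs(P[:,2]-r)<0.015
m=P[k].mean(0);_,_,vt=np.linalg.svd(P[k]-m);print(len(P),m,vt)
E
```

```text
bash:   703 Killed                     python3 - <<'E'
from h import *
np.set_printoptions(precision=4,suppress=True)
p,d,c=snap('wrist','pics/wrist2.png'); o=ctrl.get_obs(); print(o['eef_pos'],o['clock'],o['force'],o['wrist_torque'],o['opening'])
snap('side','pics/side2.png')
W=cloud(c,d); hsv=cv2.cvtColor(p,cv2.COLOR_RGB2HSV)
blue=(d>0)&(hsv[...,0]>100)&(hsv[...,0]<125)&(hsv[...,1]>150)
P=W[blue]
A=np.c_[P[:,:2],np.ones(len(P))]; r=np.median(P[:,2]); k=abs(P[:,2]-r)<0.015
m=P[k].mean(0);_,_,vt=np.linalg.svd(P[k]-m);print(len(P),m,vt)
E
```

View pics/wrist2.png

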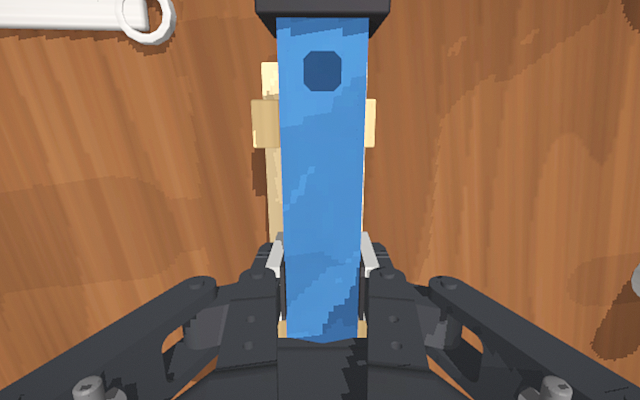

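View pics/side2.png

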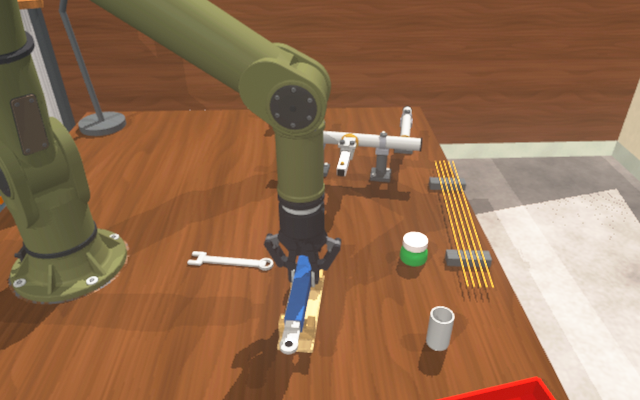

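```bash
cat > bar.py <<'E'
from h import *
np.set_printoptions(precision=4,suppress=True)
def bar(cam='wrist'):
    p,d,c=load(cam); W=cloud(c,d); hsv=cv2.cvtColor(p,cv2.COLOR_RGB2HSV)
    blue=((d>0)&(hsv[...,0]>100)&(hsv[...,0]<125)&(hsv[...,1]>150)).astype(np.uint8)
    blue=cv2.erode(blue,np.ones((5,5)))>0
    P=W[blue]; P=P[abs(P[:,2]-np.median(P[:,2]))<0.02]
    # plane z = a x + b y + c
    A=np.c_[P[:,:2],np.ones(len(P))]
    for _ in range(3):
        s=np.linalg.lstsq(A,P[:,2],rcond=None)[0]; r=P[:,2]-A@s; k=abs(r)<0.003; P,A=P[k],A[k]
    q=P[:,:2]; m=q.mean(0); _,V=np.linalg.eigh(np.cov((q-m).T)); v=V[:,1]*np.sign(V[1,1])
    print(cam,'n',len(P),'plane',s,'slope along',s[:2]@v,'slope across',s[:2]@[v[1],-v[0]],'centroid',m,'z',np.r_[m,1]@s,'yaw from +y(deg)',np.degrees(np.arctan2(v[0],v[1])))
    n=np.array([v[1],-v[0]]);o=(q-m)@n
    # edge fit: per bin mid line
    t=(q-m)@v; mids=[]
    for a in np.arange(t.min()+.004,t.max()-.004,.004):
        b=o[(t>=a)&(t<a+.004)]
        if len(b)>10: mids.append((a+.002,(b.min()+b.max())/2,b.max()-b.min()))
    mids=np.array(mids); f=np.polyfit(mids[:,0],mids[:,1],1); print('midline slope deg',np.degrees(np.arctan(f[0])),'off mm',f[1]*1e3,'width',np.median(mids[:,2]))
    ang=np.arctan2(v[0],v[1])+np.arctan(f[0]); print('axis yaw',np.degrees(ang), 'pt',m+n*f[1],'t-range',t.min(),t.max())
    return m+n*f[1],ang,s
if __name__=='__main__':
    o=ctrl.get_obs(); print(o['eef_pos'],o['eef_rot'],o['clock'],o['force'],o['wrist_torque'],o['opening']); bar()
E
python3 bar.py
```

```text
[ 0.4883 -0.153   0.0657] [[ 0.9885  0.0005  0.1513]
 [-0.1513 -0.0027  0.9885]
 [ 0.0009 -1.     -0.0026]] 5.1667 [-0.8226  0.3673 -3.774 ] [ 0.109   0.0179 -0.0085] 0.3202177112634401
wrist n 20359 plane [ 0.0027 -0.001   0.0996] slope along -0.0006223527146246288 slope across 0.002840713117333243 centroid [ 0.4958 -0.1148] z 0.10106246287277834 yaw from +y(deg) 8.728223878839778
midline slope deg 0.1588260358108253 off mm 0.11048026378055911 width 0.025878699466741657
axis yaw 8.887049914650603 pt [ 0.4959 -0.1148] t-range -0.06317730801856661 0.05213869478429229
```

Call:
{"name": "servo_tool", "arguments": {"offset": [[0,0.5,2],[0.3,2,5],[0.6,4.5,8],[0.9,7.5,11],[1.2,10.5,14],[1.5,14,16],[1.8,17.5,18],[2.1,21,18.4]], "angular": [[0,0,0],[0,0,0],[0,0,-0.01],[0,0,-0.02],[0,0,-0.03],[0,0,-0.04],[0,0,-0.05],[0,0,-0.058]], "claw": [0,0,0,0,0,0,0,0]}}

```text
clock: 5.83
eef_pos: [0.5108, 0.0589, 0.2533]
eef_rot: [[0.978, 0.006, 0.209], [-0.209, -0.004, 0.978], [0.007, -1.0, -0.002]]
force: [1.5, -0.8, -2.7]
opening: 0.319
```

Call:
{"name": "servo_tool", "arguments": {"offset": [[0.1,3.5,0],[0.2,7,0],[0.3,10.5,0],[0.4,13.5,0],[0.4,15.5,0],[0.4,16.5,0],[0.4,16.5,0],[0.4,16.5,0]], "angular": [[0,0,0],[0,0,0],[0,0,0],[0,0,0],[0,0,0],[0,0,0],[0,0,0],[0,0,0]], "claw": [0,0,0,0,0,0,0,0]}}

```text
clock: 6.5
eef_pos: [0.5148, 0.2229, 0.2528]
eef_rot: [[0.978, 0.005, 0.209], [-0.209, -0.005, 0.978], [0.006, -1.0, -0.004]]
force: [0.6, -0.6, -2.7]
opening: 0.325
```

```bash
python3 - <<'E'
from bar import *
p,d,c=snap('wrist','pics/wrist3.png'); o=ctrl.get_obs(); print(o['eef_pos'],o['eef_rot'],o['clock'],o['force'])
bar()
E
```

```text
[0.5152 0.2218 0.2529] [[ 0.9774  0.0057  0.2113]
 [-0.2112 -0.0052  0.9774]
 [ 0.0067 -1.     -0.0039]] 6.55 [ 0.2362 -0.1816 -3.147 ]
wrist n 21084 plane [ 0.0063 -0.0026  0.2836] slope along -0.0012278745853581553 slope across 0.006748831459143275 centroid [0.5236 0.2614] z 0.28627521248393006 yaw from +y(deg) 12.196143535462454
midline slope deg 0.06741329162861961 off mm -0.08609052286447728 width 0.0259756874402806
axis yaw 12.263556827091072 pt [0.5235 0.2615] t-range -0.0641918669162573 0.05171350022623412
```

View pics/wrist3.png

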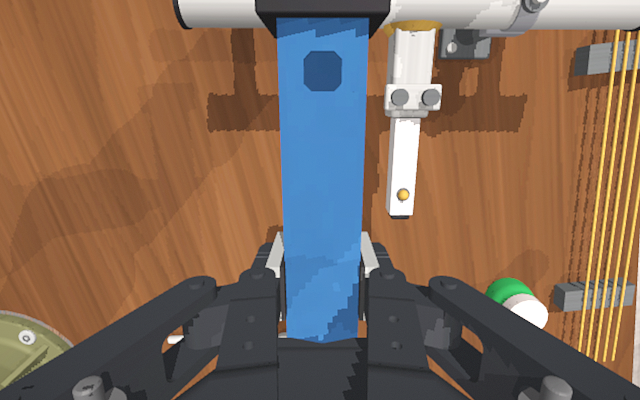

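```bash
cat > stub.py <<'E'
from bar import *
p,d,c=load('wrist'); W=cloud(c,d)
roi=np.zeros(d.shape,bool); roi[112:222,380:430]=1
M=roi&(d>0)&(W[...,2]>0.105)&(W[...,2]<0.128)&(p.min(2)>200)
cv2.imwrite('pics/mask.png',cv2.resize((M[100:230,370:440]*255).astype(np.uint8),None,fx=4,fy=4))
vs=[];L=[];Rr=[]
for v in range(122,208):
    u=np.where(M[v])[0]
    if len(u)>10: vs.append(v);L.append(u.min()-.5);Rr.append(u.max()+.5)
vs=np.array(vs);fl=np.polyfit(vs,L,1);fr=np.polyfit(vs,Rr,1)
print('resid',np.std(L-np.polyval(fl,vs)),np.std(Rr-np.polyval(fr,vs)),'zmed',np.median(W[M][:,2]))
zt=0.1155
pts={}
for v in(125,205):
    a=rayz(c,(np.polyval(fl,v),v),zt)[0];b=rayz(c,(np.polyval(fr,v),v),zt)[0]; print(v,a,b,np.linalg.norm(a-b)); pts[v]=(a+b)/2
dv=pts[125]-pts[205]; print('mid',pts,'yaw',np.degrees(np.arctan2(dv[0],dv[1])))
endrow=np.where(M[:,395:408].any(1))[0].max()+.5; print('end row',endrow, rayz(c,(400,endrow),zt))
hsv=cv2.cvtColor(p,cv2.COLOR_RGB2HSV); B=np.zeros_like(M);B[180:212,390:418]=1; B&=(hsv[...,1]>120)&(hsv[...,0]<30); vv,uu=np.where(B); print('button',uu.mean(),vv.mean(),len(uu),rayz(c,(uu.mean(),vv.mean()),0.119))
E
python3 stub.py
```

```text
resid 0.28588246972597636 0.2787309321220655 zmed 0.115817703660763
125 [0.5863 0.2567 0.1155] [0.6061 0.2525 0.1155] 0.0203245849069125
205 [0.571  0.1877 0.1155] [0.5911 0.1833 0.1155] 0.020617952194769727
mid {125: array([0.5962, 0.2546, 0.1155]), 205: array([0.5811, 0.1855, 0.1155])} yaw 12.357186320860087
end row 214.5 [[0.5789 0.1767 0.1155]]
button 410.15675675675675 196.29189189189188 185 [[0.5896 0.193  0.119 ]]
```

View pics/mask.png

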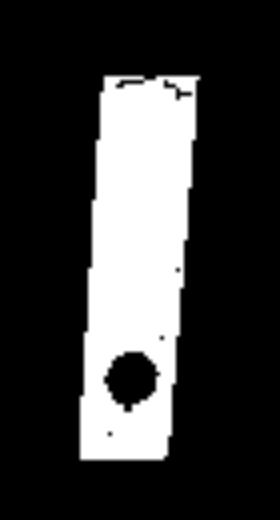

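Call:
{"name": "servo_tool", "arguments": {"offset": [[0.5,-3,0],[1,-6,0],[1.6,-9.5,0],[2.2,-13,0],[2.7,-16,-1],[3.0,-18,-3],[3.2,-19.2,-6],[3.2,-19.2,-9]], "angular": [[0,0,0],[0,0,0],[0.001,0.003,0],[0.001,0.006,0],[0.001,0.006,-0.002],[0.001,0.006,-0.002],[0.001,0.006,-0.002],[0.001,0.006,-0.002]], "claw": [0,0,0,0,0,0,0,0]}}

```text
clock: 7.22
eef_pos: [0.5481, 0.0218, 0.1624]
eef_rot: [[0.975, 0.002, 0.223], [-0.223, -0.008, 0.975], [0.003, -1.0, -0.008]]
force: [-0.1, -0.7, -3.5]
opening: 0.318
```

Call:
{"name": "servo_tool", "arguments": {"offset": [[0,0.5,-2.5],[0,0.8,-5],[0,0.8,-6.8],[0,0.8,-7.7],[0,0.8,-7.7],[0,0.8,-7.7],[0,0.8,-7.7]], "angular": [[0,0,0],[0,0,0.004],[0,0,0.008],[0,0,0.008],[0,0,0.008],[0,0,0.008],[0,0,0.008]], "claw": [0,0,0,0,0,0,0]}}

```text
clock: 7.8
eef_pos: [0.5493, 0.0291, 0.0869]
eef_rot: [[0.976, 0.004, 0.217], [-0.217, -0.009, 0.976], [0.006, -1.0, -0.008]]
force: [-0.0, 0.5, -2.3]
opening: 0.324
```

```bash
python3 - <<'E'
from bar import *
o=ctrl.get_obs(); print(o['eef_pos'],o['eef_rot'],o['clock'],o['force'],o['wrist_torque'])
snap('wrist','pics/wrist4.png');bar()
p,d,c=snap('scene','pics/scene4.png'); p2,d2,c2=snap('side','pics/side4.png')
o=ctrl.get_obs(); print(o['eef_pos'],o['eef_rot'],o['clock'],o['force'],o['wrist_torque'])
a=cv2.resize(p[140:230,290:410,::-1],(800,600),interpolation=cv2.INTER_CUBIC);cv2.imwrite('pics/scene4z.png',a)
E
```

```text
[0.5493 0.0291 0.0869] [[ 0.9762  0.004   0.2169]
 [-0.2169 -0.0087  0.9762]
 [ 0.0058 -1.     -0.0076]] 7.8 [-0.0095  0.503  -2.2812] [ 0.0906 -0.0897  0.0062]
wrist n 18724 plane [ 0.0052 -0.0066  0.1178] slope along -0.00520163772179961 slope across 0.006553629853143786 centroid [0.558  0.0651] z 0.12021615049676608 yaw from +y(deg) 13.273219685737729
midline slope deg -0.17424266412742656 off mm -0.03442058188190882 width 0.02597932397450911
axis yaw 13.0989770216103 pt [0.5579 0.0651] t-range -0.061552232863826266 0.054203539185411334
[0.5492 0.0297 0.0868] [[ 0.9764  0.0041  0.2161]
 [-0.216  -0.0086  0.9764]
 [ 0.0058 -1.     -0.0075]] 7.95 [ 0.4032  0.0517 -3.286 ] [0.1039 0.0217 0.0455]
```

View pics/scene4z.png

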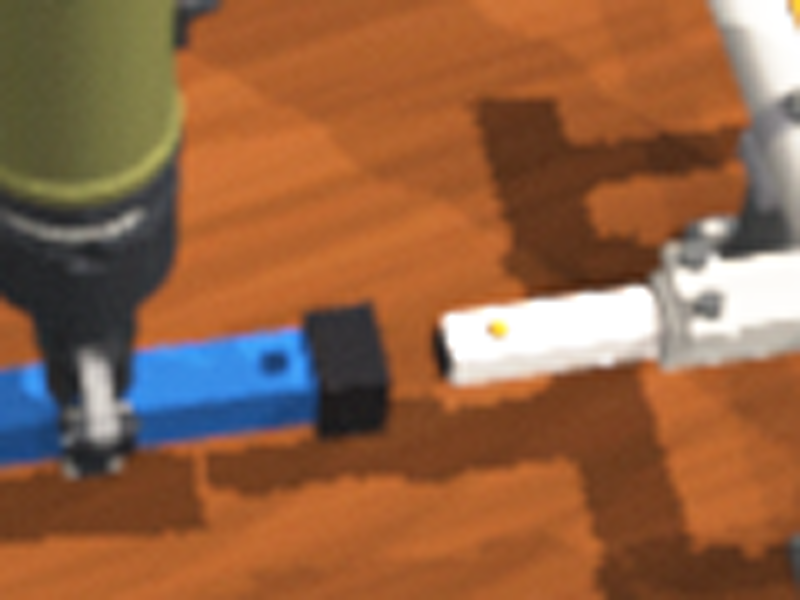

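View pics/side4.png

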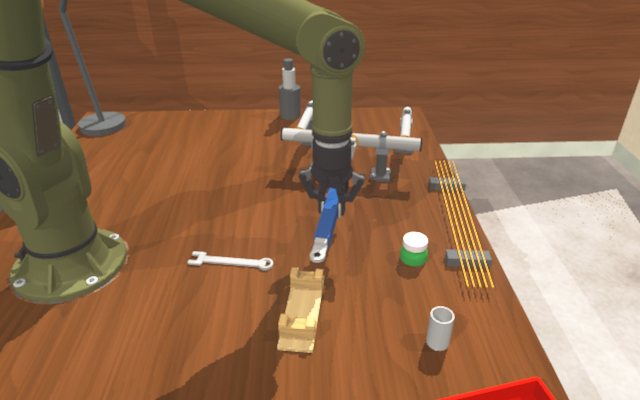

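Call:
{"name": "servo_tool", "arguments": {"offset": [[-0.1,0.02,-0.06],[-0.21,0.04,-0.12],[-0.21,0.04,-0.12],[-0.21,0.04,-0.12],[-0.21,0.04,-0.12]], "angular": [[0.004,0.003,0.003],[0.007,0.005,0.006],[0.007,0.005,0.006],[0.007,0.005,0.006],[0.007,0.005,0.006]], "claw": [0,0,0,0,0]}}

```text
clock: 8.37
eef_pos: [0.547, 0.03, 0.0856]
eef_rot: [[0.978, -0.001, 0.21], [-0.21, -0.002, 0.978], [-0.001, -1.0, -0.002]]
force: [-0.4, 0.6, -2.9]
opening: 0.32
```

```bash
cat > st.py <<'E'
from bar import *
o=ctrl.get_obs(); e=np.array([.2130,.9770,0]);n=np.array([.9770,-.2130,0]); P=o['eef_pos'];R=o['eef_rot']
print('clock %.2f s=%.4f l=%.4f z=%.4f'%(o['clock'],P@e,P@n,P[2]),'yaw',np.degrees(np.arctan2(R[0,2],R[1,2])),'pitch',R[2,2],'roll',R[2,0],'F(e,n,z)',o['force']@e,o['force']@n,o['force'][2],'T',o['wrist_torque'],'open',o['opening'])
E
python3 - <<'E'
import st
from bar import *
snap('wrist','pics/wrist5.png');m,a,s=bar(); print('bar lateral',m@st.n[:2],'axis z',np.r_[m,1]@s-.014)
E
```

```text
clock 8.37 s=0.1458 l=0.5280 z=0.0856 yaw 12.135085607021336 pitch -0.0018563140297604224 roll -0.0006000680971221709 F(e,n,z) 0.4877435263012063 -0.5521908272848277 -2.8521067034985847 T [ 0.0965 -0.0009 -0.02  ] open 0.32045177993942797
wrist n 19223 plane [0.0003 0.0003 0.119 ] slope along 0.00038276912374442343 slope across 0.0001889586960618887 centroid [0.556  0.0675] z 0.11912334274538405 yaw from +y(deg) 12.937671034861355
midline slope deg -0.36127120359868836 off mm -0.12671850279194094 width 0.02593221278150926
axis yaw 12.576399831262666 pt [0.5558 0.0675] t-range -0.06272458944978876 0.05270946993017132
bar lateral 0.5286753323171508 axis z 0.105123318800821
```

Call:
{"name": "servo_tool", "arguments": {"offset": [[0.1,0.4,0],[0.2,0.9,0],[0.3,1.4,0],[0.41,1.9,0],[0.52,2.4,0],[0.6,2.8,0],[0.68,3.1,0],[0.7,3.2,0]], "angular": [[0,0,0],[0,0,0],[0,0,0],[0,0,0],[0,0,0],[0,0,0],[0,0,0],[0,0,0]], "claw": [0,0,0,0,0,0,0,0]}}

```text
clock: 9.08
eef_pos: [0.5541, 0.063, 0.0856]
eef_rot: [[0.978, -0.001, 0.209], [-0.209, -0.001, 0.978], [-0.001, -1.0, -0.001]]
force: [-0.2, -0.8, -2.9]
opening: 0.321
```

```bash
python3 - <<'E'
import st
from bar import *
p,d,c=snap('scene','pics/scene6.png')
a=cv2.resize(p[140:230,290:410,::-1],(800,600),interpolation=cv2.INTER_CUBIC);cv2.imwrite('pics/scene6z.png',a)
E
```

```text
clock 9.08 s=0.1796 l=0.5280 z=0.0856 yaw 12.072736397638133 pitch -0.001332226201507142 roll -0.0005707117174302241 F(e,n,z) -0.7734107488923622 -0.003143172493160264 -2.866902552320108 T [0.0729 0.0008 0.0129] open 0.3208734056058473
```

View pics/scene6z.png

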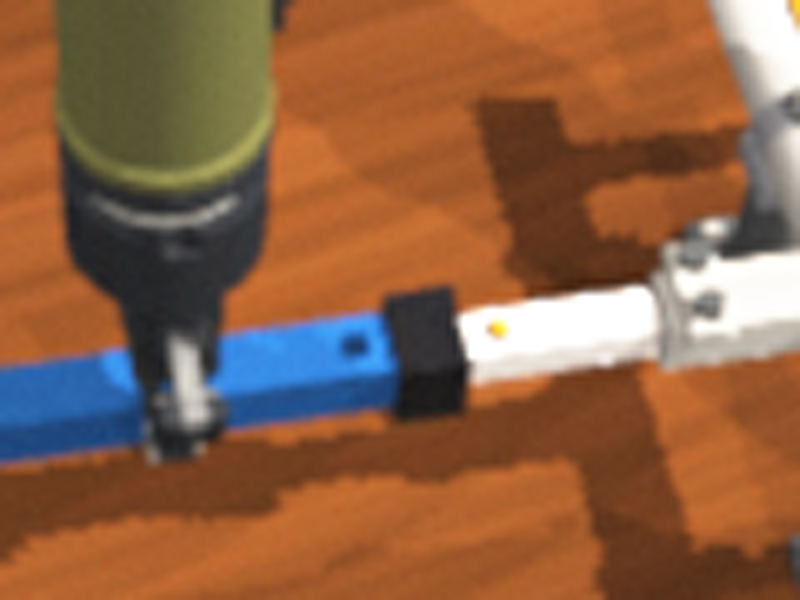

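Call:
{"name": "servo_tool", "arguments": {"offset": [[0.03,0.15,0],[0.06,0.3,0],[0.1,0.45,0],[0.13,0.6,0],[0.16,0.75,0],[0.19,0.9,0],[0.21,1.0,0],[0.21,1.0,0]], "angular": [[0,0,0],[0,0,0],[0,0,0],[0,0,0],[0,0,0],[0,0,0],[0,0,0],[0,0,0]], "claw": [0,0,0,0,0,0,0,0]}}

```text
clock: 9.8
eef_pos: [0.5562, 0.0732, 0.0856]
eef_rot: [[0.978, -0.001, 0.209], [-0.209, -0.001, 0.978], [-0.001, -1.0, -0.001]]
force: [-0.3, -0.3, -2.3]
opening: 0.323
```

```bash
python3 st.py
```

```text
clock 9.80 s=0.1900 l=0.5278 z=0.0856 yaw 12.059320779155634 pitch -0.0012277589661748253 roll -0.0005825716049469351 F(e,n,z) -0.31173963811728195 -0.24654750784938545 -2.3491557655761186 T [ 0.0753 -0.0177  0.0073] open 0.322553568466426
```

Call:
{"name": "servo_tool", "arguments": {"offset": [[0.03,0.12,0],[0.05,0.24,0],[0.08,0.36,0],[0.1,0.48,0],[0.13,0.6,0],[0.15,0.72,0],[0.18,0.84,0],[0.21,0.96,0]], "angular": [[0,0,0],[0,0,0],[0,0,0],[0,0,0],[0,0,0],[0,0,0],[0,0,0],[0,0,0]], "claw": [0,0,0,0,0,0,0,0]}}

```text
clock: 10.47
eef_pos: [0.5588, 0.0819, 0.086]
eef_rot: [[0.978, -0.0, 0.21], [-0.21, -0.002, 0.978], [0.0, -1.0, -0.002]]
force: [-2.1, -3.9, 1.5]
opening: 0.316
```

```bash
python3 st.py
```

```text
clock 10.47 s=0.1990 l=0.5285 z=0.0860 yaw 12.118059730522896 pitch -0.002181472828230926 roll 0.0004234615594047657 F(e,n,z) -4.268737181339157 -1.2195912735807852 1.4985648387279136 T [-0.2344  0.0022 -0.0107] open 0.31594519887158945
```

Call:
{"name": "servo_tool", "arguments": {"offset": [[0.03,0.15,0],[0.06,0.27,0],[0.08,0.39,0],[0.11,0.51,0],[0.14,0.63,0],[0.16,0.75,0],[0.19,0.87,0],[0.21,0.98,0]], "angular": [[0,0,0],[0,0,0],[0,0,0],[0,0,0],[0,0,0],[0,0,0],[0,0,0],[0,0,0]], "claw": [0,0,0,0,0,0,0,0]}}

```text
clock: 11.13
eef_pos: [0.5611, 0.0921, 0.086]
eef_rot: [[0.978, 0.0, 0.21], [-0.21, -0.002, 0.978], [0.001, -1.0, -0.002]]
force: [-0.5, -2.1, 0.4]
opening: 0.321
```

```bash
python3 st.py
```

```text
clock 11.13 s=0.2095 l=0.5285 z=0.0860 yaw 12.109054586689403 pitch -0.0016885293062184703 roll 0.0005629742134973438 F(e,n,z) -2.156069966182685 -0.07550583135069876 0.41472782631717287 T [-0.0952 -0.0251 -0.0132] open 0.32073374641553926
```

Call:
{"name": "servo_tool", "arguments": {"offset": [[0.04,0.2,0],[0.09,0.42,0],[0.14,0.64,0],[0.19,0.86,0],[0.23,1.08,0],[0.28,1.3,0],[0.32,1.5,0],[0.35,1.6,0]], "angular": [[0,0,0],[0,0,0],[0,0,0],[0,0,0],[0,0,0],[0,0,0],[0,0,0],[0,0,0]], "claw": [0,0,0,0,0,0,0,0]}}

```text
clock: 11.8
eef_pos: [0.5646, 0.1088, 0.086]
eef_rot: [[0.978, 0.0, 0.209], [-0.209, -0.001, 0.978], [0.001, -1.0, -0.001]]
force: [-0.2, -2.6, 0.2]
opening: 0.321
```

```bash
python3 st.py
```

```text
clock 11.80 s=0.2265 l=0.5284 z=0.0860 yaw 12.08276277696612 pitch -0.0012795087381234263 roll 0.0006360076119536748 F(e,n,z) -2.5575560021193464 0.3877700625776803 0.15650989228366308 T [-0.2689  0.146  -0.0165] open 0.3206858419929132
```

Call:
{"name": "servo_tool", "arguments": {"offset": [[0.03,0.14,0],[0.06,0.28,0],[0.09,0.42,0],[0.12,0.56,0],[0.15,0.7,0],[0.18,0.84,0],[0.21,0.95,0],[0.21,0.98,0]], "angular": [[0,0,0],[0,0,0],[0,0,0],[0,0,0],[0,0,0],[0,0,0],[0,0,0],[0,0,0]], "claw": [0,0,0,0,0,0,0,0]}}

```text
clock: 12.47
eef_pos: [0.5664, 0.1197, 0.0858]
eef_rot: [[0.978, 0.0, 0.208], [-0.208, -0.0, 0.978], [0.0, -1.0, -0.0]]
force: [0.3, 1.7, -3.5]
opening: 0.317
```

```bash
python3 st.py
```

```text
clock 12.47 s=0.2376 l=0.5279 z=0.0858 yaw 12.027911532418855 pitch -0.00010819066389680307 roll 9.963083322782442e-05 F(e,n,z) 1.7446162939910892 -0.06688733250649229 -3.4756566952958927 T [ 0.4133 -0.0688 -0.0286] open 0.31738389907408976
```

```bash
python3 - <<'E'
import st
from bar import *
p,d,c=snap('scene','pics/scene7.png')
cv2.imwrite('pics/scene7z.png',cv2.resize(p[150:225,320:420,::-1],(800,600),interpolation=cv2.INTER_CUBIC))
p,d,c=snap('wrist','pics/wrist7.png')
cv2.imwrite('pics/wrist7z.png',cv2.resize(p[0:150,220:420,::-1],(800,600),interpolation=cv2.INTER_CUBIC))
E
```

```text
clock 12.47 s=0.2376 l=0.5279 z=0.0858 yaw 12.027911532418855 pitch -0.00010819066389680307 roll 9.963083322782442e-05 F(e,n,z) 1.7446162939910892 -0.06688733250649229 -3.4756566952958927 T [ 0.4133 -0.0688 -0.0286] open 0.31738389907408976
```

View pics/scene7z.png

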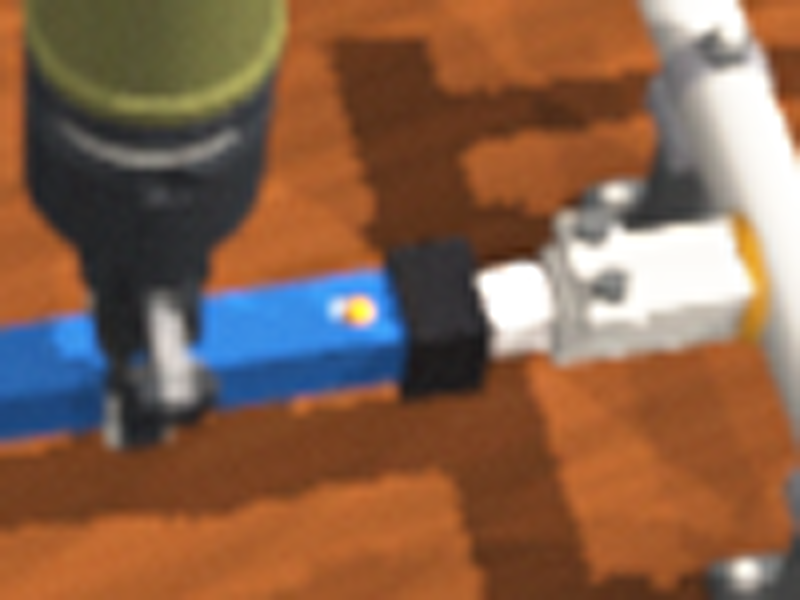

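View pics/wrist7z.png

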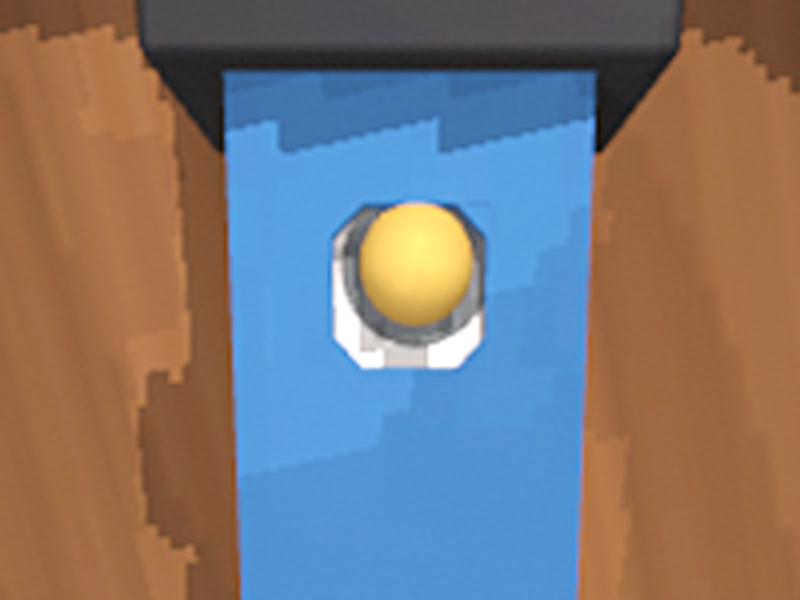

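Call:
{"name": "servo_tool", "arguments": {"offset": [[0.01,0.05,0],[0.02,0.08,0],[0.02,0.08,0],[0.02,0.08,0]], "angular": [[0,0,0],[0,0,0],[0,0,0],[0,0,0]], "claw": [0,0,0,0]}}

```text
clock: 12.9
eef_pos: [0.5667, 0.1201, 0.0859]
eef_rot: [[0.978, 0.0, 0.209], [-0.209, -0.0, 0.978], [0.0, -1.0, -0.0]]
force: [0.3, 0.2, -3.9]
opening: 0.321
```

```bash
python3 - <<'E'
import st
from bar import *
p,d,c=snap('wrist','pics/wrist8.png')
cv2.imwrite('pics/wrist8z.png',cv2.resize(p[0:150,220:420,::-1],(800,600),interpolation=cv2.INTER_CUBIC))
W=cloud(c,d); print('button top z',np.nanmax(W[50:95,305:340,2]),'bar top z',np.median(W[110:140,300:340,2]))
E
```

```text
clock 12.90 s=0.2381 l=0.5281 z=0.0859 yaw 12.04699171889457 pitch -0.0004262034268764369 roll 0.00022640749360159612 F(e,n,z) 0.289342722452058 0.2089256245057337 -3.850125058349478 T [ 0.1099 -0.016   0.0165] open 0.32062830609752735
button top z 0.22883224932048302 bar top z 0.11972766807598476
```

View pics/wrist8z.png

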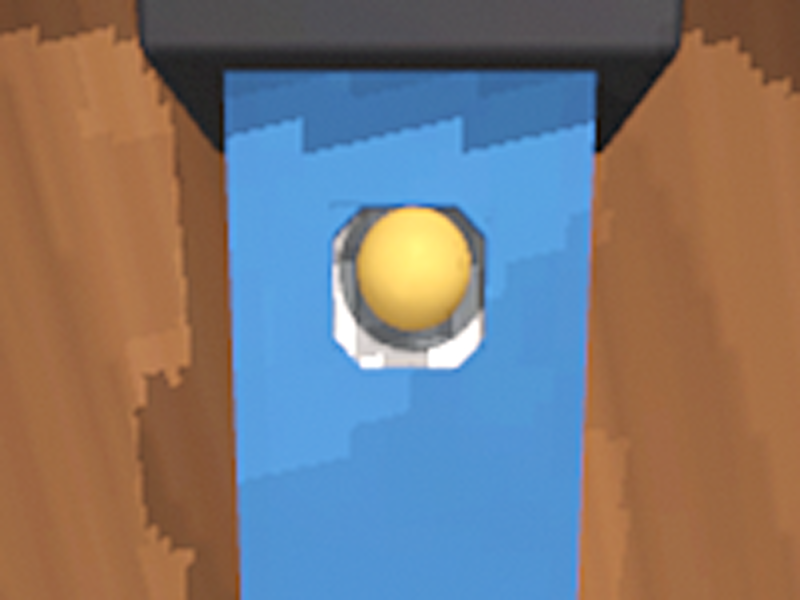

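Call:
{"name": "servo_tool", "arguments": {"offset": [[0,0,0],[0,0,0],[0,0,0],[0,0,0],[0,0,0],[0,0,0],[0,0,0],[0,0,0]], "angular": [[0,0,0],[0,0,0],[0,0,0],[0,0,0],[0,0,0],[0,0,0],[0,0,0],[0,0,0]], "claw": [0.4,0.5,0.65,0.8,1,1,1,1]}}

```text
clock: 13.62
eef_pos: [0.5667, 0.1202, 0.0859]
eef_rot: [[0.978, 0.0, 0.209], [-0.209, -0.0, 0.978], [0.0, -1.0, -0.0]]
force: [-0.9, 0.1, 0.6]
opening: 1.0
```

Call:
{"name": "servo_tool", "arguments": {"offset": [[0,0,0],[0,0,1],[0,0,3],[0,0,5],[0,0,7.5],[0,0,10],[0,0,12],[0,0,12]], "angular": [[0,0,0],[0,0,0],[0,0,0],[0,0,0],[0,0,0],[0,0,0],[0,0,0],[0,0,0]], "claw": [1,1,1,1,1,1,1,1]}}

```text
clock: 14.28
eef_pos: [0.5692, 0.1213, 0.2115]
eef_rot: [[0.978, 0.009, 0.208], [-0.208, 0.001, 0.978], [0.008, -1.0, 0.002]]
force: [1.0, 0.0, 0.8]
opening: 1.0
```

```bash
python3 - <<'E'
import st
from bar import *
p,d,c=snap('wrist','pics/wrist9.png');bar()
cv2.imwrite('pics/wrist9z.png',cv2.resize(p[0:240,160:480,::-1],(800,600),interpolation=cv2.INTER_CUBIC))
p,d,c=snap('scene','pics/scene9.png')
cv2.imwrite('pics/scene9z.png',cv2.resize(p[120:270,260:460,::-1],(800,600),interpolation=cv2.INTER_CUBIC))
E
```

```text
clock 14.28 s=0.2398 l=0.5303 z=0.2115 yaw 12.032375929453497 pitch 0.002317993264919201 roll 0.008200373108336248 F(e,n,z) 0.2592638588718354 1.0076787272248633 0.8485553420719255 T [ 0.0295 -0.0149 -0.0046] open 0.9995549283900855
wrist n 6670 plane [0.0096 0.0417 0.1052] slope along 0.04281730099073372 slope across 0.0005300814434684312 centroid [0.5664 0.1161] z 0.11546451601452713 yaw from +y(deg) 12.200727727579231
midline slope deg -0.02880265433234103 off mm -0.09679381913962422 width 0.02305648808052808
axis yaw 12.17192507324689 pt [0.5663 0.1161] t-range -0.11443781881487479 0.09335761215094607
```

View pics/wrist9z.png

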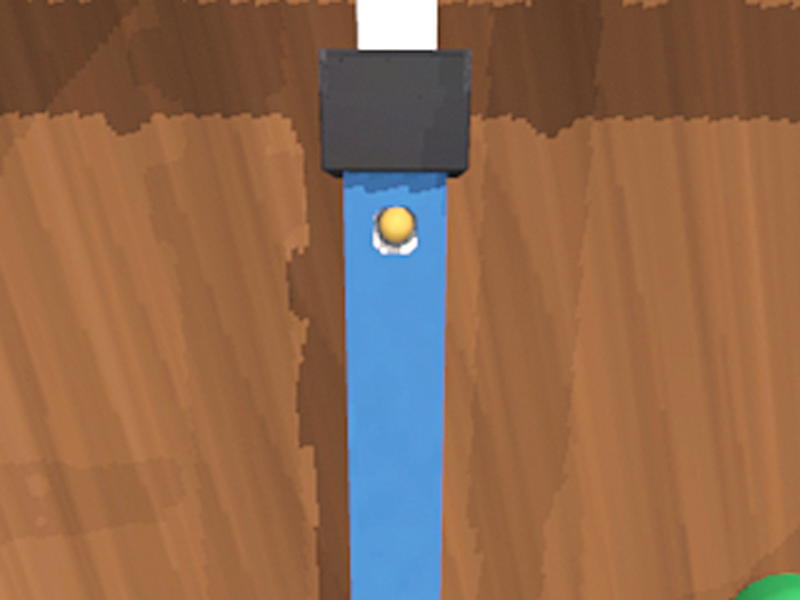

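View pics/scene9z.png

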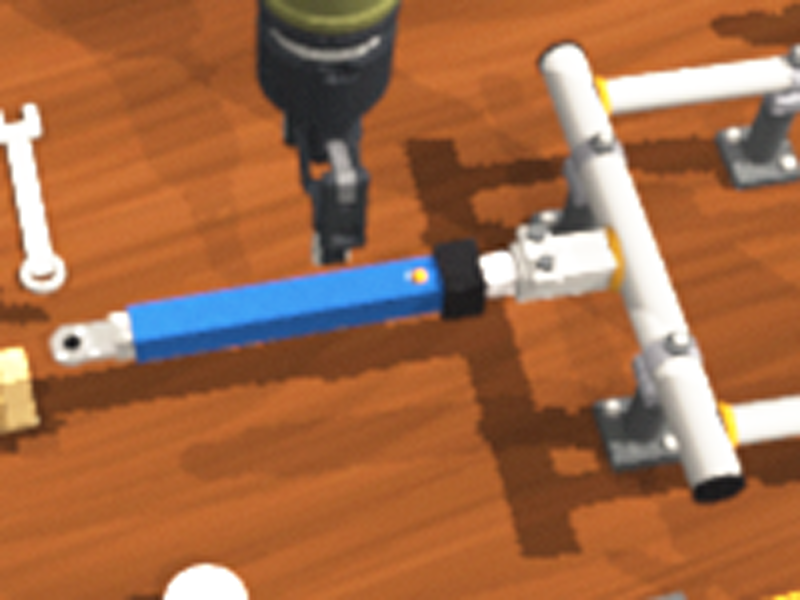

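Call:
{"name": "servo_tool", "arguments": {"offset": [[0,0,1],[0,0,1],[0,0,1],[0,0,1],[0,0,1],[0,0,1],[0,0,1],[0,0,1]], "angular": [[0,0,0],[0,0,0],[0,0,0],[0,0,0],[0,0,0],[0,0,0],[0,0,0],[0,0,0]], "claw": [1,1,1,1,1,1,1,1]}}

```text
clock: 15.05
eef_pos: [0.5671, 0.1203, 0.217]
eef_rot: [[0.978, 0.002, 0.209], [-0.209, -0.0, 0.978], [0.002, -1.0, -0.0]]
force: [0.9, -0.3, -0.4]
opening: 0.997
```

```bash
python3 - <<'E'
import st
from bar import *
p,d,c=snap('wrist','pics/wrist10.png');m,a,s=bar()
hsv=cv2.cvtColor(p,cv2.COLOR_RGB2HSV);W=cloud(c,d)
q,_,_=snap('scene','pics/scene10.png')
for l in('flux_pot_mid','bb_shell_mid','spanner_grip'): print(l,[(r['rect'],r['score']) for r in models.search_frame(l,'scene')[:1]])
cv2.imwrite('pics/wrist10z.png',cv2.resize(p[40:115,270:370,::-1],(800,600),interpolation=cv2.INTER_CUBIC))
E
```

```text
clock 15.05 s=0.2384 l=0.5285 z=0.2170 yaw 12.041279549532723 pitch -6.4526501126188935e-06 roll 0.0021392836611471852 F(e,n,z) -0.06405290840199729 0.941829935043422 -0.4247068916177395 T [ 0.0108 -0.0066  0.0003] open 0.9968162503499232
wrist n 6476 plane [0.0097 0.0417 0.1051] slope along 0.04283786524528549 slope across 0.0007528073025084236 centroid [0.5661 0.1147] z 0.11539556498394613 yaw from +y(deg) 12.11643892554002
midline slope deg 0.10282769427438075 off mm -0.07264848032342248 width 0.02280509778391606
axis yaw 12.2192666198144 pt [0.566  0.1147] t-range -0.11269162454026949 0.09503214627762982
flux_pot_mid [([300.4, 260.1, 324.4, 289.8], 0.79)]
bb_shell_mid [([214.4, 292.9, 237.9, 319.7], 0.7)]
spanner_grip [([385.9, 132.4, 514.1, 247.2], 0.7)]
```

View pics/wrist10z.png

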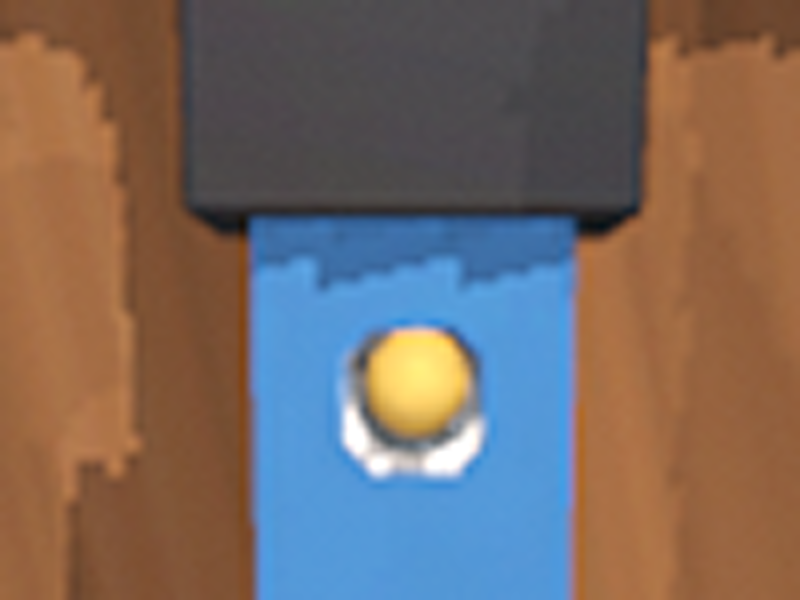

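```bash
python3 -c "
from plant import ctrl
print(ctrl.close_job())"
```

```text
the job is handed in; nothing more can be done
None
```

The tow bar is locked on the stub with the brass button up through its hole, and I handed the job in at about 15.2 s. I gripped the bar at its centre, lined it up with the stub from the wrist camera, and slid it on in small steps. I stopped when the push fell away at the click, then made a 0.8 mm easing move, opened the gripper and lifted clear.

**Forces:** The push readings taken between the moves were at most about 4 N at the button and about 2.5 N while it rubbed. After the click the push fell to about zero.

**Final position:**
- The wrist camera shows the button standing in the hole, slightly towards the mouth-side edge.
- The hole face is about 14 mm above the stub's axis.
- The bar lies along the stub to within about 0.2° sideways and droops 0.043 rad, against a limit of 0.1 rad.
- Two looks 0.7 s apart showed the same slope and yaw, so the bar is at rest.
- The gripper is open about 10 cm above the bar and touches nothing.

**Checks that failed or disagreed:**
- The detector found the pot and ring where they were, but in its last look it reported the trailer frame as the spanner. The earlier picture showed the spanner where it started, and nothing came near it.
- The click came about 6 mm earlier than I had reckoned from the pictures, so I went by the drop in force and the view of the button.
- One attempt to read the button's height from depth failed because a finger got into the measuring window. "Fully out" is therefore judged from the pictures and the forces, not measured.

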